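Topple a mortar sample stud-up and nip it in the clamping bed

TASK

The mortar block stands on end in the clamping bed. Push it over, high on the side that carries the metal stud, so that it topples towards the sprung stop and lies with the stud on top; do not lift it or press hard on it. Then slide the jaw up behind it until the block is held nipped, square in the bed, between jaw and sprung stop, with the stop's spring giving only a few millimetres (how far the stop stands out is not known, so feel for it); let go and leave the other things on the table where they are.

Things in the scene. Friction and masses are not known exactly. Their poses are not given: they have to be found in the camera images.
- jig: Flat aluminium clamping bed fixed to the table, 450 x 116 mm; its top is 12 mm above the table. Origin on the table under the bed; x runs along the bed from the jaw's end (x = -240 mm) to the stop's end (x = +210 mm), y across, z up. Two steel side rails, 96 mm apart inside, 6 mm high above the bed.
- sample: Grey mortar block 45 (x) x 64 (y) x 110 mm (z), 0.5 to 0.78 kg, loose, standing on end on the bed at the start. Origin at the block's centre. Its -x face carries the stud. At the start its x axis points along the bed to the stop within 0.15 rad, so the stud looks to the jaw. Done, its x axis points down and its z axis to the stop. Pushed 85 mm or more above the bed it tips with 1 to 3 N; pushed low it slides.
- stud (a point): Middle of the stud's foot on the block's -x face, on its middle line, 15 mm below the block's centre; axes of the block. The stud is an aluminium disc, 40 mm across and 10 mm thick, with a pin 12 mm across and 8 mm long on it. Above the disc the face is clear, from 60 mm above the bed to the top. The block falls by itself once tilted about 25 degrees.
- jaw: Steel jaw that slides along the bed's x on a guide and stays where it is left; block 40 (x) x 90 (y) x 36 mm with an upright tab on top. Origin at the foot of its clamping face (the one that looks to the stop), at mid width, 1 mm above the bed; axes of the bed. It starts at bed x = -160 to -140 mm and can go to x = +70 mm.
- jaw_tab (a point): Centre of the jaw's tab, 12 (x) x 44 (y) x 36 mm, 48 to 84 mm above the table, 20 mm behind the clamping face; push it from behind or pinch it from above. The jaw drags with about 6 N while moving; the block ahead of it adds 2 to 6 N of friction, the sprung stop its own force. When the push has risen to about 15 or 16 N the nip is right.
- stop: Sprung stop at the bed's far end: grey housing 36 x 70 x 44 mm, fixed to the bed, with a round steel plunger that points to the jaw (face 34 mm across, axis 34 mm above the table). Origin at mid width of the foot of the housing's face, on top of the bed; axes of the bed. The plunger's face stands 10 to 46 mm out of the housing's face: set anywhere in that range, not measured.
- plunger_axis (a point): Point where the plunger's axis leaves the housing's face, 22 mm above the bed. The plunger gives under a spring of 2.5 N per mm, at most 8 mm. The load at the stop must never exceed 15 N (6 mm), and at least 2 N (0.8 mm) must be left when the hand is away; the jaw's own drag then and the block's friction hold up to about 6 N or more. The jaw must stay up against the block.
- dish_a: Bystander: glass dish, 96 mm across, beside the bed. Origin under its centre.
- dish_b: Bystander: glass dish, 120 mm across. Origin under its centre.
- tape: Bystander: black and red tape measure, 68 x 34 x 58 mm, beside the bed. Origin under its centre.
- stud_a: Bystander: spare aluminium stud, 40 mm across, 18 mm high, beside the bed. Origin under its centre.
- prism: Bystander: mortar bar 160 x 40 x 40 mm lying on the table. Origin under its centre.
- jar: Bystander: glass jar, 64 mm across, 90 mm high. Origin under its centre.
- brush: Bystander: brush lying on the table.
- rule: Bystander: steel rule 300 x 30 x 5 mm lying on the table. Origin under its centre.
Mind the look-alikes: they are no part of the job. Leave any green or pink look-alike of the sample alone.

How it is judged (in metres and radians):
On the way, in this order (a step that is already met when the one before it is completed fails the run):
1. the block lies on the bed, stud up, at rest (angle between sample's own x axis and vertical above 3 rad and height (world z) of sample below 0.045 m and linear speed of sample below 0.05 m/s), for 0.2 s.
2. the block is nipped between the jaw and the sprung stop (contact force between sample and stop above 2 N and x of sample in the frame of jaw below 0.0575 m), for 0.2 s.
At the end, for the whole second after the job is handed in: The block lies at rest on the bed, stud up (within 0.14 rad), its length along the bed within 0.1 rad and 30 mm of the middle line, and with the hand away it stays nipped: over 2 N at the sprung stop, the jaw up against the block (gap under 2.5 mm) (all of step 2 and angle between sample's own x axis and vertical above 3 rad and height (world z) of sample below 0.045 m and y of sample in the frame of jig between -0.03 and 0.03 m and angle between the z axis of sample and the x axis of jig, either way round below 0.1 rad and linear speed of sample below 0.01 m/s); the robot touches nothing.
It fails at once if the sprung stop is loaded with more than 15 N (contact force between sample and stop above 15 N).
It fails at once if the hand presses on the block with more than 20 N (contact force between any of the fingers, the arm and sample above 20 N).
It fails at once if the block is lifted off the bed (its centre more than 90 mm above the table) (height (world z) of sample above 0.09 m).
It fails at once if a bystander is moved by more than 20 mm (distance of any of dish_a, dish_b, tape, stud_a, prism, jar, brush, rule from where it was at the start of the episode above 0.02 m).
It also fails if it takes over 51 s, if anything falls off the work surface, if the arm or the gripper's body presses on something with over 40 N, if the wrist force passes 120 N, or if a joint passes its speed limit or range.

ROBOT

A 6-joint arm with a two-finger parallel gripper is mounted at the origin on the work surface. World frame = base frame: x ahead of the robot, y to its left, z up, the work surface at z = 0. Lengths are in m, angles in degrees, forces in N, time in s.
With the tool pointing down it reaches from about 0.4 to 0.825 m from the base axis. Payload 7 kg.
Tool frame: the origin (TCP) lies midway between the tips of the shut fingers; the grasp point (between the pads) lies 19 mm behind it (ctrl.grip_point_offset is the distance from the TCP to the grasp point, in m); x points along the fingers, y is the direction in which the jaws open and shut, and the axes are right-handed (so a half turn about x gives the same grasp; the last joint's range is limited). The gripper opens to 88 mm and grips with 3 to 60 N. Pads are 19 mm wide; open, the fingers measure 130 mm over their backs; the gripper's body (78 mm by 193 mm) begins 47 mm behind the grasp point.
Start: joints at [16.507, 20.546, 0.682, 0, -70.136, -16.507], TCP at [0.675, -0, 0.227] pointing down, gripper open.
Joint ranges: [-176.03, 176.03], [-82.01, 121.73], [-58.28, 71.71], [-173.87, 95.51], [-174.79, -0.11], [-173.66, 173.66]. Speed limits (degrees/s): [136.94, 136.94, 172.46, 180, 180, 180].

INTERFACE

Orientations are given as [roll, pitch, yaw] about the fixed x, y, z axes, in that order (R = Rz(yaw) Ry(pitch) Rx(roll)).
In Python, from plant import ctrl gives the robot as it stands.
- The arm moves only by the tool drive_tool, never from a script. Its argument "plan" is a list of rows, each a list of 3 entries, a list of its own where there are three numbers: the shift along the tool's x, y, z in m, then the turn, a rotation vector about the tool's x, y, z in degrees, then the opening, from 0 (shut) to 1 (fully open). In form: [[[dx, dy, dz], [wx, wy, wz], grip], ...]. A call has 1 to 20 rows; each row is the pose to reach, as a shift and turn from the pose measured when the call began, along the tool's axes at that moment; what a row does not reach only later rows make up. A row lasts 1/12 s, in which the tool goes at most 41.7 mm and 7.16 degrees, less where a joint would pass 70% of its speed; a pose out of reach is approached as far as the arm can. A call with a gripper value outside its range is refused whole. The fingers move at their own pace and stop on an object; the grip force is fixed at half the most. Time passes only in rows, so rows that repeat a pose let the fingers close. It gives the time, the measured TCP pose, the force and the opening at its end, in the units of the state.
- ctrl.get_obs(): the state, without advancing time (a new reading comes with each control period).
- ctrl.snapshot(name): name is "scene" or "side" or "wrist"; returns the picture (420x560x3 uint8, blue, green, red); there is no depth.
- ctrl.get_calibration(name): a dict with "fx", "fy", "cx", "cy" (pixels), "R" (3x3) and "t" (3): a world point X has camera coordinates R X + t. Camera axes: x right, y down, z forward; pixel columns grow to the right and rows downward; lengths in m; the calibration is good to about 2 mm. The wrist camera is an equidistant fisheye: a pixel r from the principal point sees the ray r / f radians off the axis. A picture is of the moment at which its call begins: read the wrist's pose just before it. get_calibration takes no time and is no camera call; for the wrist camera it gives the pose at the moment of the call.
- ctrl.close_job(): hands the job in, once; it reports no verdict.
Trained networks look in the newest picture that a camera, given by its name, has taken for a name from the list of things; names that differ only in an ending like _2 or _b are one class to them, and where a whole thing is asked for, a point or a joint stands for the part that bears it (a point fixed in the world has none). Each returns a list of dicts, best first, with "confidence" (0 to 1); they miss things now and then, are a little off and sometimes report something else, mostly with a low value. They report only what shows in the picture. A call takes as long as a camera call. They do not tell look-alikes from the thing itself.
- ctrl.cut_out(camera, name): "pixels" (420x560 bool, what is visible of it) and "pixel" ([column, row] in pixels, amid what is visible of it).
- ctrl.landmark_of(camera, name): "pixel" ([column, row] in pixels: a listed point, or the origin of a listed thing).
The state is a dict: "clock": time; "joint_pos": joint angles; "qvel": joint speeds; "tau": joint torques, N m; "tool_pos": TCP position; "orientation": TCP orientation; "force": force on the tool from outside, world axes, zero at the start; "moment": the same for the moment, N m; "opening": finger opening in m.
Only numpy, scipy, OpenCV 4.12 (cv2) and the standard library are available. Lean on these libraries where they do the work, as an engineer would, in place of code of your own. Each camera call takes 0.05 s, during which the arm holds its last target. There are 200 camera calls.

## Working session

There is one attempt and no reset: what is moved stays moved. The work goes in short steps, Python scripts to look and compute and a tool call to move; the robot and the scene stay as the last step left them, time stands still between calls to the robot, and variables do not carry over. Pictures are saved under pics/ and viewed, about 8 in all and at most 12, crops included, and the job is handed in when it is done.

Besides the shell and the picture viewer there is one more tool, called as name(argument=value, ...), one argument or row to a line, values as JSON. drive_tool: Moves the arm, as the interface text tells. Its arguments: {"type":"object","properties":{"plan":{"type":"array","items":{"type":"array"}}},"required":["plan"]}

```bash
ls; mkdir -p pics
cat > h.py <<'E'
import numpy as np, cv2
from plant import ctrl
def ray(name,px):
    c=ctrl.get_calibration(name);R=np.array(c["R"]);t=np.array(c["t"])
    u=np.array([(px[0]-c["cx"])/c["fx"],(px[1]-c["cy"])/c["fy"]])
    if name=="wrist":
        r=np.hypot(*u); d=np.array([*(u/r*np.sin(r)),np.cos(r)]) if r>0 else np.array([0,0,1.])
    else: d=np.array([*u,1.])
    return -R.T@t, R.T@d/np.linalg.norm(d)
def atz(name,px,z):
    o,d=ray(name,px); return o+d*(z-o[2])/d[2]
def tri(rs):
    A=np.zeros((3,3));b=np.zeros(3)
    for o,d in rs:
        P=np.eye(3)-np.outer(d,d);A+=P;b+=P@o
    X=np.linalg.solve(A,b); return X,[float(np.linalg.norm((np.eye(3)-np.outer(d,d))@(X-o))) for o,d in rs]
E
cat > a.py <<'E'
from h import *
ims=[]
for n in ["scene","side"]:
    im=ctrl.snapshot(n);cv2.imwrite(f"pics/{n}0.png",im)
    for k in ["jig","sample","stud","jaw","jaw_tab","stop","plunger_axis"]:
        for r in ctrl.landmark_of(n,k)[:3]: print(n,k,np.round(r["pixel"],1),round(r["confidence"],2))
s=ctrl.get_obs();print(s["clock"],s["tool_pos"],s["orientation"],s["force"],s["opening"])
E
python3 a.py
```

```text
pics
scene jig [291.9 207.8] 0.75
scene jig [312.2 225.4] 0.33
scene jig [295.  133.4] 0.18
scene sample [228.2 209.3] 0.97
scene sample [349.2 205.2] 0.89
scene sample [323.1 263.6] 0.86
scene stud [279.6 213.6] 0.82
scene stud [221.9 209.2] 0.71
scene stud [292.  132.1] 0.66
scene jaw_tab [263.8 238.9] 0.93
side jig [273.1 245.4] 0.85
side sample [202.6 226.2] 0.82
side sample [352.  222.5] 0.72
side sample [250.3 179.2] 0.71
side stud [354.8 233.4] 0.92
side stud [205.3 234. ] 0.88
side stud [289.1 217. ] 0.78
side jaw [302.4 207.8] 0.68
side jaw_tab [307.1 192. ] 0.96
side stop [237.4 285.5] 0.8
side plunger_axis [239.7 277.7] 0.81
0.8 [ 6.75004987e-01 -3.74224905e-05  2.26602763e-01] [-91.08449944  89.99416915  -1.08328867] [0.22366429 0.21882616 0.34240799] 0.08757194752057504
```

View pics/scene0.png

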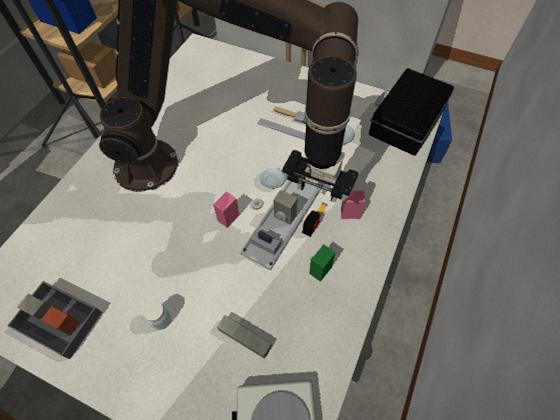

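View pics/side0.png

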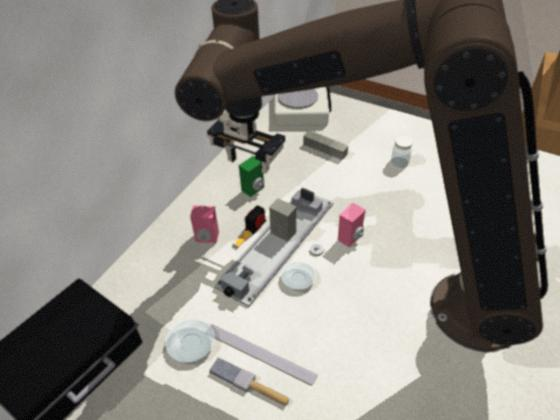

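```bash
cat > b.py <<'E'
from h import *
r=lambda n,p:ray(n,p)
print("tab",tri([r("scene",(263.8,238.9)),r("side",(307.1,192))]))
print("jig",tri([r("scene",(291.9,207.8)),r("side",(273.1,245.4))]), atz("scene",(291.9,207.8),0),atz("side",(273.1,245.4),0))
print("stud",tri([r("scene",(279.6,213.6)),r("side",(289.1,217))]))
print("plung",atz("side",(239.7,277.7),.034),"stop",atz("side",(237.4,285.5),.012))
a=cv2.imread("pics/scene0.png")[150:275,230:350];b=cv2.imread("pics/side0.png")[170:310,210:350]
cv2.imwrite("pics/crop0.png",np.hstack([cv2.resize(a,(400,417),interpolation=2),cv2.resize(b,(400,400),interpolation=2)[:417].copy() if 0 else cv2.resize(b,(400,417),interpolation=2)]))
E
python3 b.py
```

```text
tab (array([ 0.55824569, -0.12746008,  0.06733397]), [0.0008663232790507715, 0.0008663232790506446])
jig (array([ 0.57715253,  0.05347432, -0.00161214]), [0.0015036404323256361, 0.0015036404323258592]) [0.57621566 0.05182352 0.        ] [0.57781552 0.05527019 0.        ]
stud (array([ 0.56248236, -0.0181462 ,  0.05857415]), [0.0006093969977671693, 0.0006093969977671018])
plung [0.5877837  0.21912182 0.034     ] stop [0.5898059  0.23104281 0.012     ]
```

View pics/crop0.png

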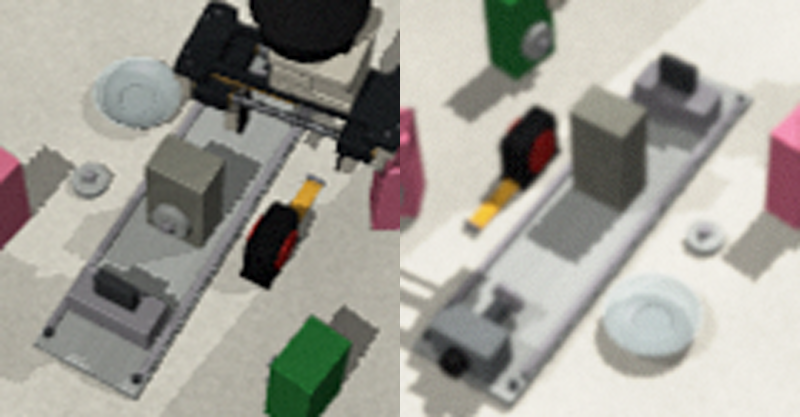

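```bash
cat > c.py <<'E'
from h import *
S=lambda x,y:(x/3.3333+230,y/3.336+150)
D=lambda x,y:((x-400)/2.857+210,y/2.979+170)
A=atz("scene",S(36,347),.012);B=atz("scene",S(138,398),.012);C=atz("side",D(752,98),.012);E=atz("side",D(515,405),.012)
print("corners",A,B,C,E,np.linalg.norm(A-B),np.linalg.norm(C-E))
d=E-(A+C)/2;print("yaw",np.degrees(np.arctan2(d[1],d[0])))
ex=d/np.linalg.norm(d);ey=np.array([-ex[1],ex[0],0])
print("origin",E-.210*ex-.058*ey)
for n,f,P in (("scene",S,[(170,137),(225,157),(202,189),(147,170)]),("side",D,[(612,87),(647,116),(607,138),(572,103)])):
    q=[atz(n,f(*p),.122) for p in P]; print(n,np.round(q,3)[:,:2].tolist(),np.round(np.mean(q,0),4))
E
python3 c.py
```

```text
corners [ 0.49892161 -0.18346661  0.012     ] [ 0.61187033 -0.19056795  0.012     ] [ 0.49000137 -0.17219769  0.012     ] [0.52585369 0.27097786 0.012     ] 0.11317173120309229 0.4446233891478722
yaw 85.99894006437336
origin [0.56905959 0.05744273 0.012     ]
scene [[0.547, 0.026], [0.605, 0.027], [0.599, -0.015], [0.543, -0.017]] [0.5735 0.0053 0.122 ]
side [[0.579, -0.02], [0.531, -0.002], [0.552, 0.041], [0.604, 0.017]] [0.5665 0.0088 0.122 ]
```

drive_tool(
  plan=[
    [[0,0.03,-0.02],[1.5,0,0],0],
    [[0,0.06,-0.04],[3,0,0],0],
    [[0,0.09,-0.06],[4.5,0,0],0],
    [[0.02,0.11,-0.09],[4.5,0,0],0],
    [[0.02,0.11,-0.09],[4.5,0,0],0],
    [[0.02,0.11,-0.09],[4.5,0,0],0],
    [[0.02,0.11,-0.09],[4.5,0,0],0],
  ],
)

```text
clock: 1.38
tool_pos: [0.5654, -0.0902, 0.2071]
orientation: [-90.2, 89.9, -4.8]
force: [0.2, -0.0, -0.2]
opening: 0.0463
```

```bash
cat > d.py <<'E'
from h import *
import sys
im=ctrl.snapshot("wrist");cv2.imwrite(f"pics/w{sys.argv[1]}.png",im)
for k in ["sample","stud","jaw","jaw_tab","jig","stop","plunger_axis"]:
    for r in ctrl.landmark_of("wrist",k)[:2]: print(k,np.round(r["pixel"],1),round(r["confidence"],2))
s=ctrl.get_obs();print(s["clock"],s["tool_pos"],s["orientation"],s["force"],s["opening"])
E
python3 d.py 1
```

```text
sample [278.7 290.6] 0.78
sample [ 97.9 184.1] 0.77
stud [125.4 180.6] 0.9
stud [277.6 266.9] 0.84
jaw [284.  177.8] 0.61
jaw_tab [286.1 169.6] 0.56
jaw_tab [368.3 264.9] 0.23
1.7833 [ 0.56528666 -0.08963108  0.20646494] [ 108.10215443   89.99258663 -166.36639114] [0.23199035 0.11528219 0.51092657] 0.014069323158127972
```

View pics/w1.png

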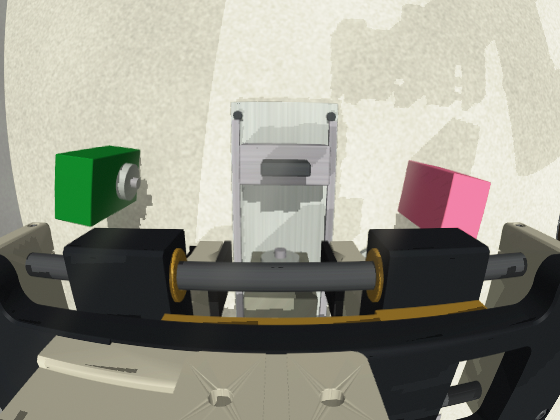

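```bash
cat > e.py <<'E'
from h import *
L=[atz("wrist",p,.018) for p in [(238,122),(239,230)]];R=[atz("wrist",p,.018) for p in [(332,122),(326,230)]]
print(np.round(L,4).tolist(),np.round(R,4).tolist())
for a,b in (L,R): d=b-a;print("yaw",np.degrees(np.arctan2(d[1],d[0])))
print("corn",atz("wrist",(232,101),.012),atz("wrist",(338,101),.012))
print("tab",atz("wrist",(286,163),.084),atz("wrist",(286.1,169.6),.066))
print("stud pin",atz("wrist",(280,253),.052),atz("wrist",(277.6,267),.052))
o,d=ray("wrist",(278,262));print(o,d)
E
python3 e.py
```

```text
[[0.5993, -0.1682, 0.018], [0.61, -0.0493, 0.018]] [[0.4997, -0.1609, 0.018], [0.5122, -0.0415, 0.018]]
yaw 84.84987821150479
yaw 84.02708192383442
corn [ 0.60455484 -0.19199822  0.012     ] [ 0.49043534 -0.18378752  0.012     ]
tab [ 0.55353685 -0.12724661  0.084     ] [ 0.55347522 -0.11915057  0.066     ]
stud pin [ 0.56552295 -0.03174832  0.052     ] [ 0.56921558 -0.01604455  0.052     ]
[ 0.56008937 -0.15771549  0.36504511] [ 0.02422368  0.39824187 -0.91696054]
```

drive_tool(
  plan=[
    [[0.03,0.002,0],[-0.5,0,0],0],
    [[0.06,0.005,0],[0.5,0,0],0],
    [[0.09,0.005,0],[0.5,0,0],0],
    [[0.103,0.005,0.01],[0.5,0,0],0],
    [[0.103,0.005,0.03],[0.5,0,0],0],
    [[0.103,0.005,0.045],[0.5,0,0],0],
    [[0.103,0.005,0.05],[0.5,0,0],0],
    [[0.103,0.005,0.05],[0.5,0,0],0],
  ],
)

```text
clock: 2.45
tool_pos: [0.5646, -0.0383, 0.1035]
orientation: [159.4, 90.0, -115.4]
force: [0.2, -0.3, -0.9]
opening: 0.0003
```

drive_tool(
  plan=[
    [[0,0,0.004],[0,0,0],0],
    [[0,0,0.008],[0,0,0],0],
    [[0,0,0.012],[0,0,0],0],
    [[0,0,0.015],[0,0,0],0],
    [[0,0,0.018],[0,0,0],0],
    [[0,0,0.021],[0,0,0],0],
    [[0,0,0.024],[0,0,0],0],
    [[0,0,0.027],[0,0,0],0],
  ],
)

```text
clock: 3.12
tool_pos: [0.5669, -0.0112, 0.1035]
orientation: [-82.1, 90.0, 3.1]
force: [-0.9, -0.2, 1.1]
opening: 0.0006
```

drive_tool(
  plan=[
    [[0,0,0.004],[0,0,0],0],
    [[0,0,0.008],[0,0,0],0],
    [[0,0,0.012],[0,0,0],0],
    [[0,0,0.016],[0,0,0],0],
    [[0,0,0.02],[0,0,0],0],
    [[0,0,0.024],[0,0,0],0],
    [[0,0,0.028],[0,0,0],0],
    [[0,0,0.032],[0,0,0],0],
    [[0,0,0.036],[0,0,0],0],
    [[0,0,0.036],[0,0,0],0],
  ],
)

```text
clock: 3.95
tool_pos: [0.5701, 0.0254, 0.1035]
orientation: [-67.8, 90.0, 17.4]
force: [-0.4, -0.6, -0.4]
opening: -0.0001
```

```bash
python3 a.py | grep -v "jig\|tab"
python3 - <<'E'
import cv2,numpy as np
a=cv2.imread("pics/scene0.png")[120:275,230:380];b=cv2.imread("pics/side0.png")[170:310,210:350]
cv2.imwrite("pics/crop1.png",np.hstack([cv2.resize(a,(400,413),interpolation=2),cv2.resize(b,(400,413),interpolation=2)]))
E
```

```text
scene sample [324.  262.1] 0.92
scene sample [354.4 205.7] 0.92
scene sample [225.4 212.1] 0.71
scene stud [315.5 260.9] 0.87
scene stud [292.  195.6] 0.67
scene stud [221.3 212. ] 0.6
scene jaw [267.6 238.4] 0.71
scene stop [162.7 320.8] 0.73
scene stop [315.4 170.2] 0.6
scene plunger_axis [311.3 163.5] 0.85
scene plunger_axis [268.4 178.2] 0.25
side sample [266.3 246.5] 0.96
side sample [353.3 225.3] 0.74
side sample [205.7 223.9] 0.74
side stud [353.9 231. ] 0.84
side stud [202.2 234.6] 0.81
side stud [235.4 286.2] 0.7
side jaw [300.9 209.4] 0.71
side stop [238.7 286. ] 0.85
side plunger_axis [238.4 278.3] 0.87
4.75 [0.56995096 0.02467874 0.10352052] [-79.95506029  89.99225566   5.17252374] [-0.31054226 -0.13806819  0.29318921] 0.000554984300955005
```

View pics/crop1.png

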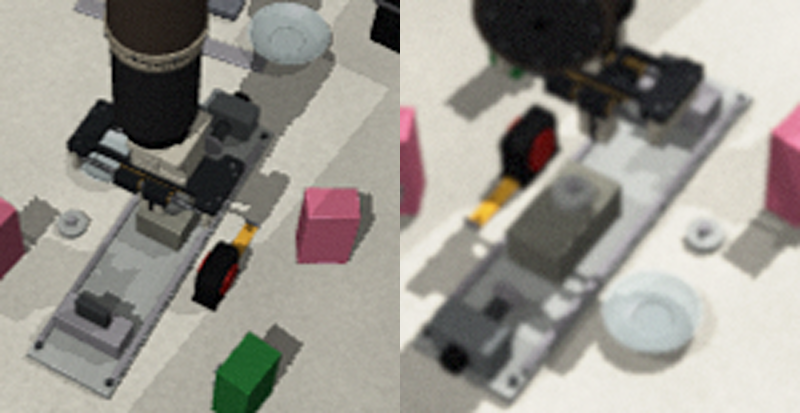

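drive_tool(
  plan=[
    [[-0.012,0,-0.03],[0,0,0],0],
    [[-0.012,0.001,-0.06],[0,0,0],0],
    [[-0.012,0.002,-0.09],[0,0,0],0],
    [[-0.012,0.003,-0.12],[0,0,0],0],
    [[-0.012,0.003,-0.15],[0,0,0],0],
    [[-0.012,0.003,-0.18],[0,0,0],0],
    [[-0.012,0.003,-0.195],[0,0,0],0],
    [[-0.012,0.003,-0.195],[0,0,0],0],
    [[-0.012,0.003,-0.195],[0,0,0],0],
  ],
)

```text
clock: 5.5
tool_pos: [0.5501, -0.1702, 0.1154]
orientation: [62.6, 90.0, 147.7]
force: [-0.2, -0.4, -0.1]
opening: 0.0003
```

```bash
python3 d.py 2
python3 - <<'E'
from h import *
for n in ["side","scene"]:
    ctrl.snapshot(n)
    for k in ["stud","jaw_tab","plunger_axis","stop","sample"]:
        for r in ctrl.landmark_of(n,k)[:3]: print(n,k,np.round(r["pixel"],1),round(r["confidence"],2),atz(n,r["pixel"],{"stud":.057,"jaw_tab":.066,"plunger_axis":.034,"stop":.012,"sample":.0345}[k])[:2])
E
```

```text
sample [462.5 304.9] 0.91
sample [ 57.8 286.5] 0.8
stud [ 85.7 285.3] 0.62
jaw_tab [277.3 294.8] 0.57
5.9 [ 0.55059592 -0.16870113  0.11557819] [-80.10228513  89.9854373    5.08507504] [ 0.35311545 -0.13042952  0.88147452] 0.0005489851572308407
side stud [269.3 236.9] 0.97 [0.57746308 0.07399178]
side stud [256.7 183.4] 0.94 [ 0.71971257 -0.09985213]
side stud [202.  235.2] 0.72 [0.74927953 0.15528523]
side jaw_tab [259.4 356.8] 0.62 [0.41557259 0.40845791]
side jaw_tab [326.  148.1] 0.39 [ 0.59666906 -0.34348332]
side jaw_tab [271.5 237.4] 0.34 [0.56698891 0.07946606]
side plunger_axis [239.  279.6] 0.87 [0.58616528 0.22531409]
side plunger_axis [259.7 353.7] 0.42 [0.42893027 0.38731677]
side stop [237.6 284.1] 0.57 [0.59175234 0.22687168]
side sample [250.5 179.5] 0.95 [ 0.759852   -0.12689168]
side sample [352.2 223.3] 0.89 [ 0.39766623 -0.09981555]
side sample [267.  244.7] 0.82 [0.57931599 0.08574768]
scene stud [295.7 194.9] 0.8 [0.58056371 0.0718668 ]
scene stud [222.7 210. ] 0.76 [ 0.38335113 -0.08278445]
scene stud [315.4 261.8] 0.73 [ 0.73389672 -0.12883563]
scene jaw_tab [298.4 117. ] 0.59 [0.45034681 0.39673519]
scene jaw_tab [263.6 235.3] 0.37 [ 0.55096268 -0.11599726]
scene stop [314.1 169.3] 0.81 [0.58650054 0.22985571]
scene sample [354.1 206. ] 0.95 [0.7738365  0.12573652]
scene sample [321.2 263.2] 0.78 [ 0.74976724 -0.1159249 ]
scene sample [229.1 211.3] 0.75 [ 0.39635252 -0.06765672]
```

drive_tool(
  plan=[
    [[0.02,0,0],[0,0,0],0],
    [[0.04,0,0],[0,0,0],0],
    [[0.055,0,0],[0,0,0],0],
    [[0.058,0,0],[0,0,0],0],
    [[0.058,0,0.005],[0,0,0],0],
    [[0.058,0,0.01],[0,0,0],0],
    [[0.058,0,0.015],[0,0,0],0],
    [[0.058,0,0.02],[0,0,0],0],
    [[0.058,0,0.024],[0,0,0],0],
    [[0.058,0,0.028],[0,0,0],0],
    [[0.058,0,0.032],[0,0,0],0],
    [[0.058,0,0.036],[0,0,0],0],
    [[0.058,0,0.04],[0,0,0],0],
  ],
)

```text
clock: 7.58
tool_pos: [0.554, -0.13, 0.058]
orientation: [-156.9, 89.9, -71.7]
force: [0.1, -7.2, 1.2]
opening: 0.0002
```

drive_tool(
  plan=[
    [[0,0,0.005],[0,0,0],0],
    [[0,0,0.011],[0,0,0],0],
    [[0,0,0.017],[0,0,0],0],
    [[0,0,0.023],[0,0,0],0],
    [[0,0,0.029],[0,0,0],0],
    [[0,0,0.035],[0,0,0],0],
    [[0,0,0.041],[0,0,0],0],
    [[0,0,0.047],[0,0,0],0],
    [[0,0,0.053],[0,0,0],0],
    [[0,0,0.059],[0,0,0],0],
    [[0,0,0.065],[0,0,0],0],
    [[0,0,0.071],[0,0,0],0],
    [[0,0,0.077],[0,0,0],0],
    [[0,0,0.083],[0,0,0],0],
    [[0,0,0.089],[0,0,0],0],
    [[0,0,0.095],[0,0,0],0],
    [[0,0,0.1],[0,0,0],0],
    [[0,0,0.104],[0,0,0],0],
    [[0,0,0.107],[0,0,0],0],
    [[0,0,0.11],[0,0,0],0],
  ],
)

```text
clock: 9.25
tool_pos: [0.5636, -0.021, 0.058]
orientation: [-155.9, 89.9, -70.8]
force: [1.1, -6.4, -0.5]
opening: 0.001
```

drive_tool(
  plan=[
    [[0,0,0.002],[0,0,0],0],
    [[0,0,0.004],[0,0,0],0],
    [[0,0,0.006],[0,0,0],0],
    [[0,0,0.008],[0,0,0],0],
    [[0,0,0.01],[0,0,0],0],
    [[0,0,0.012],[0,0,0],0],
    [[0,0,0.014],[0,0,0],0],
    [[0,0,0.016],[0,0,0],0],
    [[0,0,0.018],[0,0,0],0],
    [[0,0,0.02],[0,0,0],0],
    [[0,0,0.022],[0,0,0],0],
    [[0,0,0.024],[0,0,0],0],
  ],
)

```text
clock: 10.25
tool_pos: [0.5656, 0.0016, 0.0581]
orientation: [-171.4, 89.8, -86.2]
force: [2.8, -11.1, -1.5]
opening: 0.0005
```

drive_tool(
  plan=[
    [[0,0,0.002],[0,0,0],0],
    [[0,0,0.004],[0,0,0],0],
    [[0,0,0.006],[0,0,0],0],
    [[0,0,0.008],[0,0,0],0],
    [[0,0,0.01],[0,0,0],0],
    [[0,0,0.012],[0,0,0],0],
    [[0,0,0.014],[0,0,0],0],
    [[0,0,0.016],[0,0,0],0],
    [[0,0,0.018],[0,0,0],0],
    [[0,0,0.02],[0,0,0],0],
  ],
)

```text
clock: 11.08
tool_pos: [0.5672, 0.02, 0.0581]
orientation: [-177.8, 89.6, -92.7]
force: [3.2, -10.2, 0.6]
opening: 0.0006
```

Run:
```python
from h import *
out=[]
for n,(r0,r1,c0,c1) in {"scene":(120,275,230,380),"side":(170,310,210,350)}.items():
    im=ctrl.snapshot(n);out.append(cv2.resize(im[r0:r1,c0:c1],(400,413),interpolation=2))
cv2.imwrite("pics/crop2.png",np.hstack(out))
print(ctrl.get_obs()["force"])
```

```text
[ 2.45985065 -8.29303604  0.04698165]
```

View pics/crop2.png

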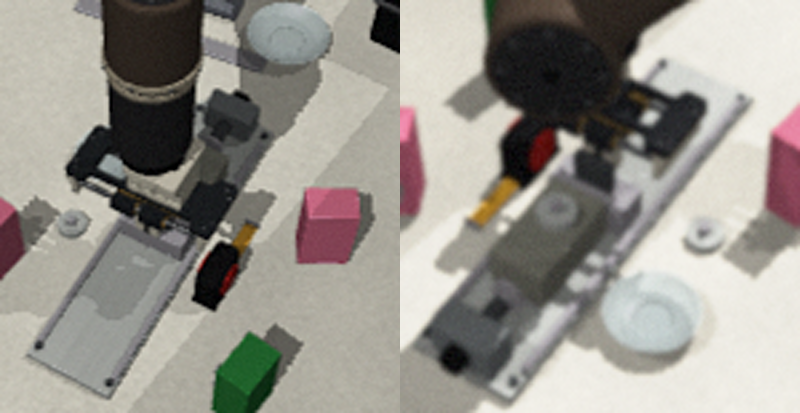

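drive_tool(
  plan=[
    [[0,0,0.0015],[0,0,0],0],
    [[0,0,0.003],[0,0,0],0],
    [[0,0,0.0045],[0,0,0],0],
    [[0,0,0.006],[0,0,0],0],
    [[0,0,0.0075],[0,0,0],0],
    [[0,0,0.009],[0,0,0],0],
  ],
)

```text
clock: 11.68
tool_pos: [0.5679, 0.0278, 0.0581]
orientation: [178.6, 89.5, -96.3]
force: [2.0, -10.2, 0.1]
opening: 0.0002
```

drive_tool(
  plan=[
    [[0,0,0.001],[0,0,0],0],
    [[0,0,0.002],[0,0,0],0],
    [[0,0,0.003],[0,0,0],0],
    [[0,0,0.004],[0,0,0],0],
  ],
)

```text
clock: 12.02
tool_pos: [0.5681, 0.0303, 0.0582]
orientation: [176.3, 89.4, -98.7]
force: [2.5, -10.3, 0.1]
opening: 0.0005
```

drive_tool(
  plan=[
    [[0,0,0.0015],[0,0,0],0],
    [[0,0,0.003],[0,0,0],0],
    [[0,0,0.0045],[0,0,0],0],
    [[0,0,0.0055],[0,0,0],0],
  ],
)

```text
clock: 12.35
tool_pos: [0.5685, 0.0342, 0.0582]
orientation: [174.4, 89.3, -100.6]
force: [3.3, -10.2, 0.2]
opening: 0.0003
```

drive_tool(
  plan=[
    [[0,0,0.0015],[0,0,0],0],
    [[0,0,0.003],[0,0,0],0],
    [[0,0,0.004],[0,0,0],0],
  ],
)

```text
clock: 12.6
tool_pos: [0.5686, 0.0365, 0.0582]
orientation: [172.7, 89.2, -102.2]
force: [4.5, -13.0, 0.4]
opening: 0.0003
```

drive_tool(
  plan=[
    [[0,0,0.001],[0,0,0],0],
    [[0,0,0.0018],[0,0,0],0],
    [[0,0,0.0023],[0,0,0],0],
  ],
)

```text
clock: 12.85
tool_pos: [0.5686, 0.0368, 0.0582]
orientation: [171.4, 89.0, -103.6]
force: [4.3, -13.6, -0.7]
opening: 0.0003
```

drive_tool(
  plan=[
    [[0,0,0.001],[0,0,0],0],
    [[0,0,0.002],[0,0,0],0],
    [[0,0,0.0028],[0,0,0],0],
  ],
)

```text
clock: 13.1
tool_pos: [0.5687, 0.0374, 0.0583]
orientation: [170.6, 88.8, -104.4]
force: [4.4, -15.5, -0.1]
opening: 0.0004
```

drive_tool(
  plan=[
    [[0,0,-0.003],[0,0,0],0],
    [[0,0,-0.01],[0,0,0],0],
    [[0,0,-0.025],[0,0,0],0],
    [[-0.02,0,-0.035],[0,0,0],0],
    [[-0.05,0,-0.065],[0,0,0],0],
    [[-0.08,0,-0.1],[0,0,0],0],
    [[-0.1,0,-0.13],[0,0,0],0],
    [[-0.1,0,-0.16],[0,0,0],0],
    [[-0.1,0,-0.17],[0,0,0],0],
    [[-0.1,0,-0.17],[0,0,0],0],
  ],
)

```text
clock: 13.93
tool_pos: [0.5536, -0.1326, 0.1621]
orientation: [172.1, 88.8, -103.1]
force: [-0.2, -0.1, -0.2]
opening: 0.0001
```

Run:
```python
from h import *
out=[]
for n,(r0,r1,c0,c1) in {"scene":(140,240,260,360),"side":(210,310,220,320)}.items():
    im=ctrl.snapshot(n);out.append(cv2.resize(im[r0:r1,c0:c1],(400,400),interpolation=2))
    for k,z in (("stud",.057),("jaw_tab",.066),("plunger_axis",.034),("stop",.012),("sample",.0345)):
        for r in ctrl.landmark_of(n,k)[:3]:
            p=atz(n,r["pixel"],z)[:2]
            if abs(p[0]-.58)<.05: print(n,k,np.round(r["pixel"],1),round(r["confidence"],2),p)
cv2.imwrite("pics/crop3.png",np.hstack(out))
s=ctrl.get_obs();print(s["clock"],s["force"],s["tool_pos"])
```

```text
scene stud [298.8 186.4] 0.95 [0.5763554  0.10826061]
scene jaw_tab [290.9 198.2] 0.67 [0.57334002 0.04765685]
scene plunger_axis [311.7 165.5] 0.74 [0.57711299 0.22635037]
scene stop [311.7 170.3] 0.64 [0.58021283 0.22203915]
side stud [261.3 248.1] 0.98 [0.57708512 0.11965285]
side jaw_tab [274.9 227.9] 0.97 [0.57572146 0.04402651]
side plunger_axis [242.3 282.4] 0.56 [0.57358371 0.22909316]
side stop [237.7 284.6] 0.6 [0.59064525 0.22815131]
side sample [259.1 254.2] 0.63 [0.581884   0.12582822]
14.5333 [ 0.32752528  0.12977335 -0.05555303] [ 0.55445745 -0.12953484  0.16163917]
```

View pics/crop3.png

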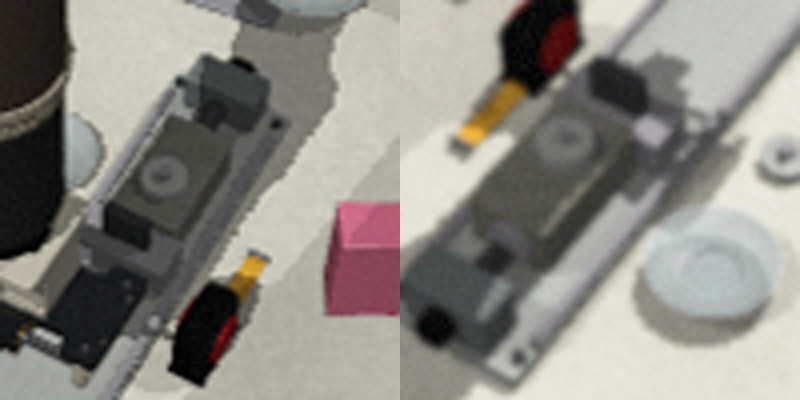

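Run:
```python
from h import *
# rectify plane z=.057 and z=.034 to bed frame: 2.5 px/mm, bed x right
ex=np.array([.0906,.9959]);ey=np.array([-ex[1],ex[0]]);o=np.array([.5697,.056])
out=[]
for n in ("scene","side"):
    im=ctrl.snapshot(n);c=ctrl.get_calibration(n);R=np.array(c["R"]);t=np.array(c["t"])
    K=np.array([[c["fx"],0,c["cx"]],[0,c["fy"],c["cy"]],[0,0,1]])
    src=[];dst=[]
    for x in (-.07,.21):
        for y in (-.06,.06):
            p=np.array([*(o+x*ex+y*ey),.057]);q=K@(R@p+t);src.append(q[:2]/q[2]);dst.append([(x+.07)*2500,(.06-y)*2500])
    H=cv2.getPerspectiveTransform(np.float32(src),np.float32(dst))
    out.append(cv2.warpPerspective(im,H,(700,300),flags=2))
cv2.imwrite("pics/rect.png",np.vstack(out))
```

```text
(no output)
```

View pics/rect.png

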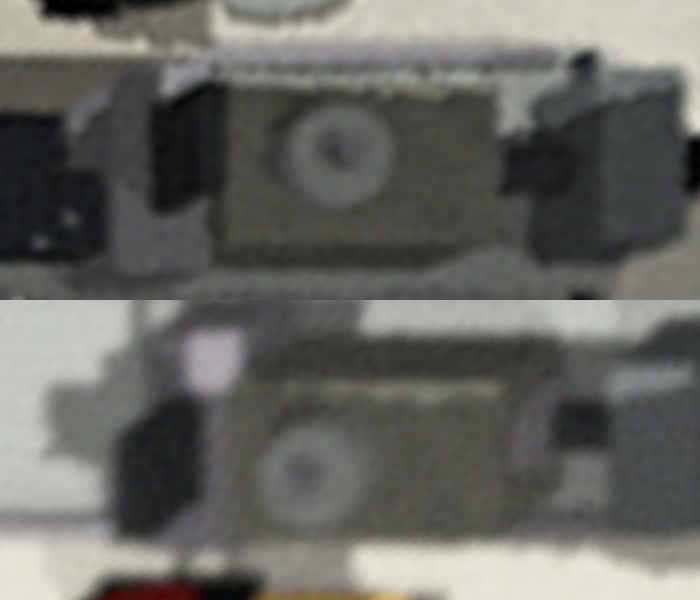

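```bash
python3 -c "
from plant import ctrl
print(ctrl.close_job(),ctrl.get_obs()['clock'])"
```

```text
the job is handed in; nothing more can be done
the job is handed in; nothing more can be done
```

I pushed the grey block over with the shut fingers about 90 mm above the bed. It now lies stud up, nipped between the jaw and the sprung stop. I handed the job in at about 15 s on the clock, and the hand-in gave no verdict.

**Nip:** The jaw's tab, pushed from behind, dragged at 6 to 7 N alone and about 10 N with the block ahead. After the plunger touched, the push rose by about 2.7 N per mm to 15.5 N. That puts about 5 N, or 2 mm, on the stop. I worked that load out from the push; I did not measure it at the stop or check it again after letting go.

**Last checks:** With the hand clear, about 0 N on the tool, the pictures show:
- The block lies stud up, parallel to the bed within about 2 degrees.
- The jaw is flush behind the block and the plunger touches its front.
- The dish, tape and pink block in view had not visibly moved. I did not check the other bystanders after the push.

**Disagreements:**
- The networks' estimates of where things lie differed by up to about 11 mm between the two cameras.
- The push also showed 2 to 4.5 N sideways, which I took to be the fingers rubbing on the tab.

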